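# Start up the wood lathe

## Robot

A 6-joint arm with a two-finger parallel gripper is mounted at the origin on the work surface. World frame = base frame: x ahead of the robot, y to its left, z up, the work surface at z = 0. Lengths are in m, angles in rad, forces in N, time in s.
With the tool pointing down it reaches from about 0.225 to 0.875 m from the base axis. Payload 3.4 kg.
Tool frame: the origin (TCP) lies midway between the tips of the shut fingers; the grasp point (between the pads) lies pinch_z behind it (pinch_z is the distance from the TCP to the grasp point, in m); x points along the fingers, z is the direction in which the jaws open and shut, and the axes are right-handed (so a half turn about x gives the same grasp; the last joint's range is limited). The gripper opens to 85 mm and grips with 20 to 120 N. Pads are 22 mm wide; open, the fingers measure 114 mm over their backs; the gripper's body (76 mm by 85 mm) begins 54 mm behind the grasp point. The pads swing forward as they close: fully open they stand 13 mm farther back than shut.
Start: joints at [-1.465, 0.276, 1.505, -0, 1.361, -0.121], TCP at [0.129, -0.56, 0.231] pointing down, gripper open.
Joint ranges: [-2.89, 2.89], [-0.75, 2.08], [0.22, 2.7], [-1.18, 4.32], [0.11, 2.71], [-2.7, 2.7]. Speed limits (rad/s): [2.57, 2.57, 3.14, 3.14, 3.14, 3.14].

## Interface

Orientations are given as a 3x3 rotation matrix whose columns are the frame's x, y, z axes.
In Python, from station import get_state, get_image, camera_params, finish_job, pinch_z gives the robot as it stands.
- The arm moves only by the tool step_arm, never from a script. Its argument "series" is a list of rows, each an object with "offset": the shift along the world's x, y, z in m, a list of three; "delta_rot": the turn, a rotation vector about the world's x, y, z in degrees, a list of three. A call has 1 to 12 rows; each row shifts and turns the pose as measured when the row begins; what a row does not reach is not made up. A row lasts 1/12 s, in which the tool goes at most 41.7 mm and 7.16 degrees, less where a joint would pass 70% of its speed; a pose out of reach is approached as far as the arm can. A call with a gripper value outside its range is refused whole. "grip" is the opening, from 0 (shut) to 1 (fully open), set as the call begins (left out, the last holds). The fingers move at their own pace and stop on an object; "force" is the grip in N (left out, the last holds). Time passes only in rows, so rows that do not move let the fingers close. It gives the time, the measured TCP pose, the force and the opening at its end, in the units of the state.
- get_state(): the state, without advancing time (a new reading comes with each control period).
- get_image(name): name is "side" or "top" or "wrist"; returns the picture (384x512x3 uint8, red, green, blue); there is no depth.
- camera_params(name): a dict with "fx", "fy", "cx", "cy" (pixels), "position" and "attitude" of the camera in the world. Camera axes: x right, y up, looking along -z (the intrinsics and any distortion apply to the point x, -y, -z); pixel columns grow to the right and rows downward; lengths in m; the calibration is good to about 2 mm. A picture is of the moment at which its call begins: read the wrist's pose just before it. camera_params takes no time and is no camera call; for the wrist camera it gives the pose at the moment of the call.
- finish_job(): hands the job in, once; it reports no verdict.
The state is a dict: "time": time; "joint_pos": joint angles; "qd": joint speeds; "joint_efforts": joint torques, N m; "position": TCP position; "ee_rot": TCP orientation; "ft_force": force on the tool from outside, world axes, zero at the start; "torque": the same for the moment, N m; "grip_width": finger opening in m.
Only numpy, scipy, OpenCV 4.12 (cv2) and the standard library are available. Lean on these libraries where they do the work, as an engineer would, in place of code of your own. Each camera call takes 0.05 s, during which the arm holds its last target.

## Task

Start up the wood lathe from its three switch boxes, pressing with the closed fingertips in this order: push the square supply key on the isolator box fully in, then tip the wide rocker on the extractor box on by pressing its raised half fully down, then press the small round start button on the lathe box all the way down and let it come up again. Do not press the mushroom stop button or the narrow lamp rocker, and do not pick up or disturb the loose things on the bench.

Things in the scene. Friction and masses are not known exactly. Their poses are not given: they have to be found in the camera images.
- isolator_box: Isolator box: light grey, fixed to the bench, 100 (x) x 130 (y) x 60 high; cable gland (22 diameter) out 18 on its +x side, away from the robot; yaw within 0.45 rad. Origin: centre of underside. On top, at its y = +30: the square supply key in a 38 square bezel 6 high; at y = -35 a small fixed pilot lamp (22 diameter, 13 high), not a control. The three boxes stand side by side in any order.
- supply_key_top (a point): Centre of the top face of the square supply key, 24 x 24, 76 above the bench when out. The point moves with the key.
- supply_key (a joint): Supply key, slides straight down: 0 = out, 0.007 m = fully in (end stop; its top is then 3 mm above its bezel). No spring: about 3 N of friction, it stays where it is pushed. Starts within 1.5 mm of out.
- extractor_box: Extractor box: light grey, fixed to the bench, 100 (x) x 130 (y) x 60 high; cable gland (22 diameter) out 18 on its +x side, away from the robot; yaw within 0.45 rad. Origin: centre of underside. On top two rockers tipping about its y axis: wide (60 long in x, 30 wide) at y = -32; narrow (40 long, 14 wide, bench lamp, not to be pressed) at y = +40. Both start with the gland-side (+x) half raised.
- wide_rocker_raised (a point): Point on the upper face of the wide rocker's raised (+x) half, 19 from its pivot line towards the gland; the half is 30 long. It moves with the rocker. The pivot line is 69 above the bench; the raised half slopes up from it at 0.34 rad, its tip some 10 higher; when fully pressed this half is level, 69 above the bench and 6 above the bezel.
- wide_rocker (a joint): Wide rocker: 0 = off (+x half raised), 0.34 rad = on (+x half pressed fully down, level, end stop). No spring: friction of 0.06 N m holds it where it is left (2 to 4 N at the raised half). Starts below 0.04.
- narrow_rocker (a joint): Narrow lamp rocker, same sense: 0 = off, 0.34 = on; friction only. Starts below 0.04 and must stay off.
- lathe_box: Lathe control box: light grey, fixed to the bench, 100 (x) x 130 (y) x 60 high; cable gland (22 diameter) out 18 on its +x side, away from the robot; yaw within 0.45 rad. Origin: centre of underside. On top: the small round start button at y = +35 and the broad mushroom stop button at y = -35.
- start_button_top (a point): Centre of the top of the round start button, 22 diameter, in a collar 38 diameter and 12 high; the top is 78 above the bench when up. The point moves with the button.
- start_button (a joint): Start button, slides straight down: 0 = up, 0.006 m = fully down. Spring: starts to move at 1.5 N, fully down at 5 N; comes back up when released.
- stop_button_top (a point): Centre of the top of the mushroom stop button, 38 diameter, 90 above the bench. Not to be pressed.
- stop_button (a joint): Stop button: 0 = up, 0.006 m = fully down; spring, moves at 1.4 N. Must stay up.
- turning_blank: Plain wooden turning blank, upright cylinder 44 diameter, 100 high, loose. Origin: middle of its underside. Bystander, to be left where it is.
- wax_tin: Aluminium tin, upright cylinder 44 diameter, 55 high, loose. Origin: middle of its underside. Bystander, to be left where it is.
- chuck_key: Steel T-shaped chuck key lying flat, 75 x 100 x 12, loose. Origin: middle of its underside. Bystander, to be left where it is.
- sanding_block: Cork sanding block 50 x 90 x 30, loose. Origin: middle of its underside. Bystander, to be left where it is.
- live_centre: Steel cone-ended lathe centre standing point up, 36 diameter, 55 high, loose. Origin: middle of its underside. Bystander, to be left where it is.
- bench_brush: Bench brush lying flat near the back, loose. Origin: middle of its underside. Bystander, to be left where it is.
- turned_bowl: Dark wooden bowl 100 diameter, 40 high, near the back, loose. Origin: middle of its underside. Bystander, to be left where it is.

How it is judged:
By the outcome, as a careful person would: the job done as asked, in the order asked, and still so for the second after the job is handed in, with the robot touching nothing.
It also fails if it takes over 51 s, if anything falls off the work surface, if the arm or the gripper's body presses on something with over 40 N, if the wrist force passes 120 N, or if a joint passes its speed limit or range.

## Working session

There is one attempt and no reset: what is moved stays moved. The work goes in short steps, Python scripts to look and compute and a tool call to move; the robot and the scene stay as the last step left them, time stands still between calls to the robot, and variables do not carry over. Pictures are saved under pics/ and viewed, and the job is handed in when it is done.

Besides the shell and the picture viewer there is one more tool, called after "Emit:" by a JSON object that holds its "name" and its "arguments". step_arm: Moves the arm, as the interface text tells. Its arguments: {"type":"object","properties":{"series":{"type":"array"},"grip":{"type":"number"},"force":{"type":"number"}},"required":["series"]}

```bash
ls; mkdir -p pics; python3 - <<'E'
from station import *
import cv2,json
s=get_state();print(s)
print(pinch_z)
for n in("top","side","wrist"):
    p=camera_params(n);print(n,p)
    cv2.imwrite(f"pics/{n}0.png",get_image(n)[:,:,::-1])
E
```

```text
pics
{'time': 0.0, 'joint_pos': array([-1.46499952e+00,  2.76598342e-01,  1.50615839e+00, -2.04746301e-05,
        1.36069203e+00, -1.21029161e-01]), 'qd': array([ 0.00082863,  0.00148174,  0.00100942, -0.00111152, -0.00058631,
       -0.00091498]), 'joint_efforts': array([ 1.05314706e-03, -4.16774333e+01, -2.45803142e+01, -3.35227833e-04,
        1.05753084e-02, -5.31011480e-06]), 'position': array([ 0.12922329, -0.55973789,  0.23042774]), 'ee_rot': array([[-2.15917024e-04,  9.74384155e-01,  2.24889909e-01],
       [ 1.84361956e-03,  2.24889920e-01, -9.74382433e-01],
       [-9.99998277e-01,  2.04225680e-04, -1.84495125e-03]]), 'ft_force': array([0.04267841, 0.2461539 , 0.38758585]), 'torque': array([-0.01446179,  0.0215647 , -0.01288334]), 'grip_width': 0.08509134976962843}
0.0187
top {'fx': 351.9017258655051, 'fy': 351.9017258655051, 'cx': 249.92337987216945, 'cy': 192.965146105713, 'position': array([ 0.51887784, -0.01209733,  0.76273282]), 'attitude': array([[ 0.01157058,  0.99544017, -0.09468368],
       [-0.99978029,  0.00986169, -0.01849645],
       [-0.01747837,  0.09487689,  0.99533556]])}
side {'fx': 379.32920291739885, 'fy': 379.32920291739885, 'cx': 253.04906774264825, 'cy': 196.1497215069073, 'position': array([0.34426254, 0.51949879, 0.78628944]), 'attitude': array([[-9.20219199e-01,  2.98973787e-01, -2.52608988e-01],
       [-3.91403143e-01, -7.03658932e-01,  5.93015757e-01],
       [-4.54403898e-04,  6.44576436e-01,  7.64539738e-01]])}
wrist {'fx': 275.7175547604398, 'fy': 275.7175547604398, 'cx': 256.6105239238684, 'cy': 187.28813752650248, 'position': array([ 0.20061857, -0.54414411,  0.37212341]), 'attitude': array([[ 0.22475124,  0.93338288,  0.2797915 ],
       [-0.97441567,  0.21557889,  0.0635598 ],
       [-0.00099151, -0.28691836,  0.95795452]])}
```

View pics/top0.png

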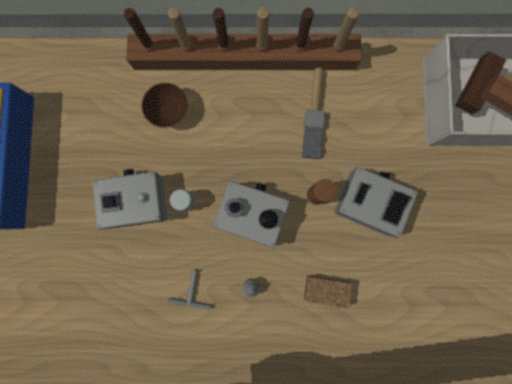

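View pics/side0.png

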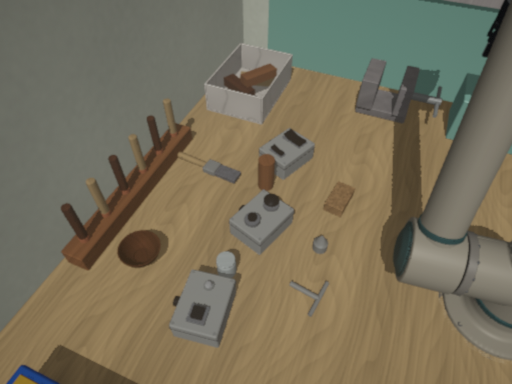

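View pics/wrist0.png

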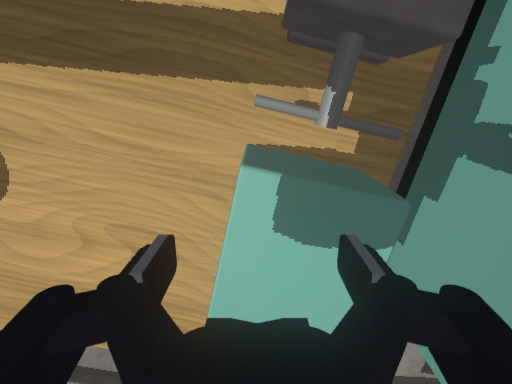

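The top view shows the isolator at left (key ~(110,201)), the lathe in the middle (start ~(235,207), stop ~(269,218)) and the extractor at right (wide rocker ~(396,208), narrow ~(362,193)). The blank is at ~(325,191). In the side view the key is at ~(199,313), start ~(253,218) and the wide rocker ~(294,138). Next I'll enlarge the boxes.

```bash
python3 - <<'E'
import cv2,numpy as np
t=cv2.imread("pics/top0.png");s=cv2.imread("pics/side0.png")
def c(im,x,y,w,h):return cv2.resize(im[y:y+h,x:x+w],(400,300),interpolation=cv2.INTER_CUBIC)
a=np.vstack([np.hstack([c(t,80,165,100,75),c(t,205,175,100,75)]),np.hstack([c(t,325,165,100,75),c(s,155,260,100,75)])])
b=np.vstack([np.hstack([c(s,215,185,100,75),c(s,245,115,100,75)])])
cv2.imwrite("pics/a.png",a);cv2.imwrite("pics/b.png",b)
E
```

```text
(no output)
```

View pics/a.png

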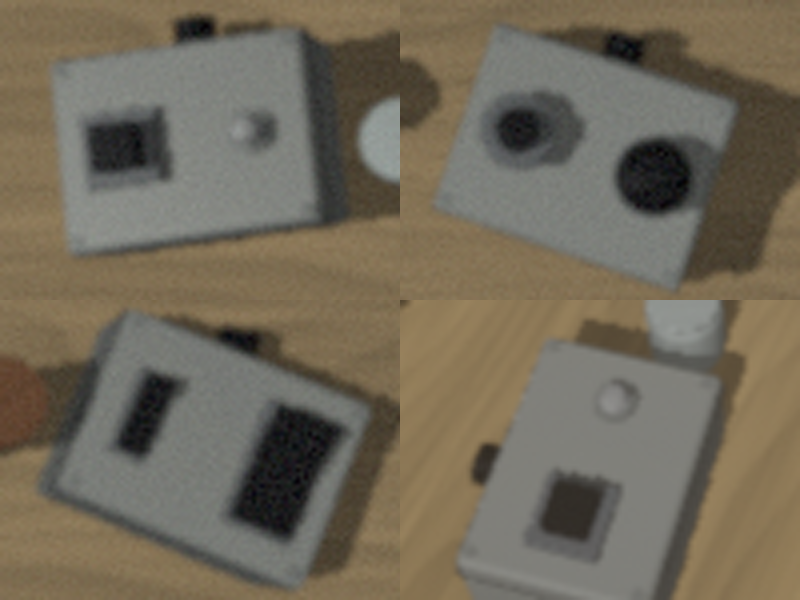

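View pics/b.png

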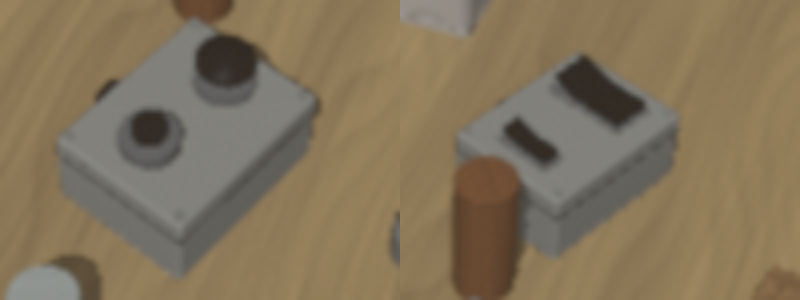

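```bash
cat >h.py <<'E'
import cv2,numpy as np
from station import camera_params
P={n:camera_params(n) for n in("top","side")}
def ray(p,u,v):
    d=p["attitude"]@np.array([(u-p["cx"])/p["fx"],-(v-p["cy"])/p["fy"],-1]);return p["position"],d/np.linalg.norm(d)
def plane(p,uv,z):
    o,d=ray(p,*uv);return o+d*(z-o[2])/d[2]
def tri(rs):
    A=sum(np.eye(3)-np.outer(d,d) for o,d in rs);b=sum((np.eye(3)-np.outer(d,d))@o for o,d in rs)
    x=np.linalg.solve(A,b);return x,max(np.linalg.norm(np.cross(x-o,d)) for o,d in rs)
def dark(im,roi,thr):
    x,y,w,h=roi;g=cv2.resize(cv2.cvtColor(im[y:y+h,x:x+w],cv2.COLOR_BGR2GRAY),None,fx=4,fy=4,interpolation=cv2.INTER_CUBIC)
    m=(cv2.GaussianBlur(g,(5,5),0)<thr).astype(np.uint8)
    n,l,st,c=cv2.connectedComponentsWithStats(m);i=1+np.argmax(st[1:,4])
    r=cv2.minAreaRect(cv2.findContours((l==i).astype(np.uint8),0,2)[0][0])
    o=lambda q:((q[0]+.5)/4-.5+x,(q[1]+.5)/4-.5+y)
    return o(c[i]),o(r[0]),np.array(r[1])/4,st[i,4]/16,[o(q) for q in cv2.boxPoints(r)]
E
python3 - <<'E'
from h import *
t=cv2.imread("pics/top0.png");s=cv2.imread("pics/side0.png")
for n,off,c in(("iso",(80,165),[(53,62),(302,30),(322,222),(72,253)]),("lathe",(205,175),[(97,26),(337,102),(281,290),(36,208)]),("ext",(325,165),[(127,12),(370,108),(300,287),(57,190)])):
    q=np.array([plane(P["top"],((u+.5)/4-.5+off[0],(v+.5)/4-.5+off[1]),.06) for u,v in c])
    e=q[:1]; yv=(q[0]-q[1]+q[3]-q[2])/2; xv=(q[0]-q[3]+q[1]-q[2])/2
    print(n,q.mean(0)[:2].round(4),"len y,x",np.linalg.norm(yv).round(4),np.linalg.norm(xv).round(4),"yaw",np.arctan2(-yv[0],yv[1]).round(3),np.arctan2(xv[1],xv[0]).round(3))
for n,a,b,z in(("key",(98,190,24,22),(186,300,26,24),.076),("start",(226,198,20,20),(244,208,20,18),.078),("stop",(256,206,28,26),(260,192,24,18),.09),("wide",(380,188,34,38),(282,127,28,22),.07),("narrow",(352,180,22,26),(268,142,20,18),.07)):
  for th in(50,65):
    A=dark(t,a,th);B=dark(s,b,th)
    x,e=tri([ray(P["top"],*A[0]),ray(P["side"],*B[0])])
    print(n,th,np.round(A[0],1),np.round(A[2],1),np.round(B[0],1),np.round(B[2],1),"tri",x.round(4),e.round(4),"plane",plane(P["top"],A[0],z).round(4),plane(P["side"],B[0],z).round(4))
E
```

```text
iso [0.5692 0.2497] len y,x 0.1269 0.0976 yaw 0.136 0.146
lathe [ 0.5445 -0.0026] len y,x 0.1272 0.0967 yaw -0.304 -0.296
ext [ 0.5707 -0.2538] len y,x 0.1279 0.0965 yaw -0.375 -0.389
key 50 [109.6 201.2] [11. 14.] [197.4 312. ] [10.8 12.5] tri [0.5656 0.2801 0.0686] 0.0001 plane [0.5651 0.277  0.076 ] [0.5632 0.2825 0.076 ]
key 65 [111.4 201.1] [14.4 18.6] [197.5 311.8] [12.4 14.9] tri [0.5664 0.2782 0.0647] 0.0002 plane [0.5654 0.2734 0.076 ] [0.5632 0.282  0.076 ]
start 50 [234.7 206.9] [10.4 10.8] [252.  216.6] [6.8 7. ] tri [0.556  0.0298 0.0798] 0.0004 plane [0.5565 0.03   0.078 ] [0.5561 0.0285 0.078 ]
start 65 [235.4 206.8] [11.  13.9] [252.  216.6] [8.  8.8] tri [0.5564 0.0285 0.0777] 0.0003 plane [0.5566 0.0286 0.078 ] [0.556  0.0286 0.078 ]
stop 50 [268.5 218.7] [17.5 18. ] [271.3 199.1] [13.2 10.3] tri [ 0.5336 -0.036   0.0812] 0.0006 plane [ 0.534  -0.0355  0.09  ] [ 0.5307 -0.0293  0.09  ]
stop 65 [268.7 218.7] [18.5 19.2] [271.2 199.8] [14.5 12.1] tri [ 0.5338 -0.0366  0.0778] 0.0005 plane [ 0.5341 -0.036   0.09  ] [ 0.5301 -0.0271  0.09  ]
wide 50 [395.8 207.2] [16.6 31.1] [294.2 137.7] [19.9  8.1] tri [ 0.5598 -0.2867  0.0654] 0.0001 plane [ 0.5596 -0.2848  0.07  ] [ 0.5583 -0.2816  0.07  ]
wide 65 [395.7 207.2] [17.8 32.2] [294.3 137.7] [21.   9.5] tri [ 0.5597 -0.2868  0.0652] 0.0002 plane [ 0.5596 -0.2848  0.07  ] [ 0.5581 -0.2814  0.07  ]
narrow 50 [361.2 193.1] [ 7.2 20.2] [277.1 150.1] [12.1  3.1] tri [ 0.5869 -0.2197  0.0649] 0.0002 plane [ 0.5866 -0.2182  0.07  ] [ 0.585  -0.2146  0.07  ]
narrow 65 [361.3 193. ] [ 8.6 21.2] [277.1 150.1] [13.5  4.6] tri [ 0.5871 -0.2199  0.0647] 0.0003 plane [ 0.5868 -0.2183  0.07  ] [ 0.585  -0.2146  0.07  ]
```

The triangulated points agree with the box geometry to within 2 mm in plan:
- key (0.565, 0.280)
- start (0.5555, 0.030)
- wide rocker raised point (0.577, -0.2915)
- yaws 0.14, -0.30 and -0.38

Next I close the fingers, lift and go across.

Emit:
{"name": "step_arm", "arguments": {"grip": 0, "force": 60, "series": [{"offset": [0, 0.01, 0.03], "delta_rot": [0, 0, 0]}, {"offset": [0.01, 0.03, 0.02], "delta_rot": [0, 0, 0]}, {"offset": [0.019, 0.037, 0], "delta_rot": [0, 0, 0]}, {"offset": [0.019, 0.037, 0], "delta_rot": [0, 0, 0]}, {"offset": [0.019, 0.037, 0], "delta_rot": [0, 0, 0]}, {"offset": [0.019, 0.037, 0], "delta_rot": [0, 0, 0]}, {"offset": [0.019, 0.037, 0], "delta_rot": [0, 0, 0]}, {"offset": [0.019, 0.037, 0], "delta_rot": [0, 0, 0]}, {"offset": [0.019, 0.037, 0], "delta_rot": [0, 0, 0]}, {"offset": [0.019, 0.037, 0], "delta_rot": [0, 0, 0]}, {"offset": [0.019, 0.037, 0], "delta_rot": [0, 0, 0]}, {"offset": [0.019, 0.037, 0], "delta_rot": [0, 0, 0]}]}}

```text
time: 1.15
position: [0.3234, -0.1491, 0.2773]
ee_rot: [[0.001, 0.978, 0.208], [0.003, 0.208, -0.978], [-1.0, 0.002, -0.003]]
ft_force: [1.8, 0.8, 0.8]
grip_width: -0.0001
```

Emit:
{"name": "step_arm", "arguments": {"series": [{"offset": [0.017, 0.037, -0.005], "delta_rot": [0, 0, -1]}, {"offset": [0.017, 0.037, -0.005], "delta_rot": [0, 0, -1]}, {"offset": [0.017, 0.037, -0.005], "delta_rot": [0, 0, -1]}, {"offset": [0.017, 0.037, -0.005], "delta_rot": [0, 0, -1]}, {"offset": [0.017, 0.037, -0.005], "delta_rot": [0, 0, 0]}, {"offset": [0.017, 0.037, -0.005], "delta_rot": [0, 0, 0]}, {"offset": [0.017, 0.037, -0.005], "delta_rot": [0, 0, 0]}, {"offset": [0.017, 0.037, -0.01], "delta_rot": [0, 0, 0]}, {"offset": [0.017, 0.037, -0.01], "delta_rot": [0, 0, 0]}, {"offset": [0.017, 0.037, -0.01], "delta_rot": [0, 0, 0]}, {"offset": [0.017, 0.037, -0.01], "delta_rot": [0, 0, 0]}, {"offset": [0, 0, 0], "delta_rot": [0, 0, 0]}]}}

```text
time: 2.15
position: [0.5077, 0.2703, 0.2017]
ee_rot: [[0.01, 0.989, 0.144], [0.002, 0.144, -0.99], [-1.0, 0.01, -0.001]]
ft_force: [1.2, -0.9, 0.4]
grip_width: -0.0001
```

```bash
python3 - <<'E'
from h import *
from station import *
import pickle
s=get_state();p=camera_params("wrist");im=get_image("wrist")[:,:,::-1].copy()
cv2.imwrite("pics/w1.png",im);pickle.dump(p,open("w1.pkl","wb"))
print(s["position"],s["ee_rot"].round(3),s["ft_force"],s["time"])
for q in((.565,.28,.076),tuple(s["position"])):
    c=p["attitude"].T@(np.array(q)-p["position"]);print(p["cx"]-p["fx"]*c[0]/c[2],p["cy"]+p["fy"]*c[1]/c[2])
E
```

```text
[0.5077284  0.27030834 0.20165487] [[ 0.01   0.989  0.144]
 [ 0.002  0.144 -0.99 ]
 [-1.     0.01  -0.001]] [ 1.24523666 -0.91352923  0.41329524] 2.15
254.54651658125738 122.6229781937029
255.5181845664045 239.07069139472026
```

View pics/w1.png

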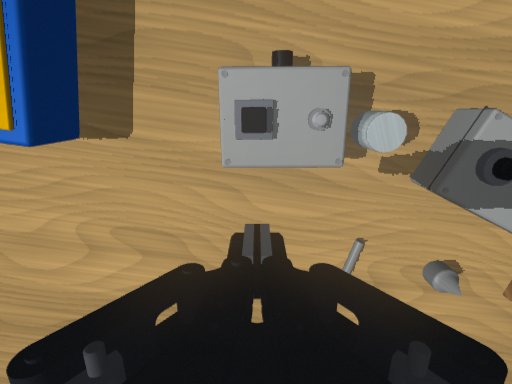

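The wrist view shows the key at about (254,120), 2.6 px from the prediction. The fingertips are at (258,228). I'll refine the key by triangulating all views.

```bash
python3 - <<'E'
from h import *
import pickle
p=pickle.load(open("w1.pkl","rb"));im=cv2.imread("pics/w1.png")
for th in(50,65):
  A=dark(im,(236,100,38,40),th);print(np.round(A[0],1),np.round(A[2],1),plane(p,A[1],.076).round(4))
print(tri([ray(p,*A[1]),ray(P["side"],197.5,312),ray(P["top"],109.6,201.2)]))
print(tri([ray(p,*A[1]),ray(P["side"],197.5,312)]))
c=[plane(p,q,.06) for q in((219,67),(350,67),(345,167),(222,167))];print(np.mean(c,0))
E
```

```text
[258.4 120.7] [24.  23.5] [0.5681 0.2811 0.076 ]
[253.9 119.5] [25.2 25.2] [0.5677 0.2812 0.076 ]
(array([0.56623804, 0.28045745, 0.06756414]), np.float64(0.001362321246243169))
(array([0.56655571, 0.28035045, 0.06708364]), np.float64(0.0011684073268482776))
[0.57149634 0.25129136 0.06      ]
```

Emit:
{"name": "step_arm", "arguments": {"series": [{"offset": [0.03, 0.005, -0.02], "delta_rot": [0, 0, 0]}, {"offset": [0.028, 0.005, -0.025], "delta_rot": [0, 0, 0]}, {"offset": [0.001, 0, -0.03], "delta_rot": [0, 0, 0]}, {"offset": [0, 0, -0.022], "delta_rot": [0, 0, 0]}, {"offset": [0, 0, 0], "delta_rot": [0, 0, 0]}]}}

```text
time: 2.62
position: [0.5665, 0.2752, 0.1044]
ee_rot: [[0.011, 0.989, 0.147], [-0.003, 0.147, -0.989], [-1.0, 0.01, 0.004]]
ft_force: [-0.6, -0.2, -1.0]
grip_width: -0.0002
```

Emit:
{"name": "step_arm", "arguments": {"series": [{"offset": [0, 0.005, -0.01], "delta_rot": [0, 0, 0]}, {"offset": [0, 0, -0.01], "delta_rot": [0, 0, 0]}, {"offset": [0, 0, 0], "delta_rot": [0, 0, 0]}]}}

```text
time: 2.87
position: [0.566, 0.2781, 0.085]
ee_rot: [[0.011, 0.989, 0.144], [-0.004, 0.144, -0.99], [-1.0, 0.01, 0.005]]
ft_force: [0.4, -0.2, 1.7]
grip_width: 0.0001
```

```bash
python3 - <<'E'
from h import *
from station import *
s=get_state();print(s["position"],s["ft_force"],s["time"])
a=cv2.resize(get_image("side")[270:370,150:290,::-1],(560,400));b=cv2.resize(get_image("wrist")[150:300,180:340,::-1],(427,400))
cv2.imwrite("pics/k2.png",np.hstack([a,b])[:,:800])
E
```

```text
[0.56603687 0.27814973 0.08499055] [ 0.36646973 -0.2322062   1.67152171] 2.8667
```

View pics/k2.png

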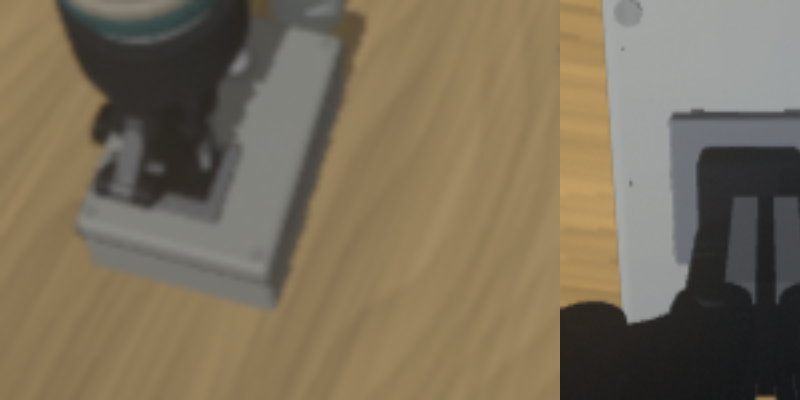

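The closed tips stand over the key, framed by the bezel in the wrist crop. I'll press down in small rows.

Emit:
{"name": "step_arm", "arguments": {"series": [{"offset": [0, 0.002, -0.005], "delta_rot": [0, 0, 0]}, {"offset": [0, 0, -0.004], "delta_rot": [0, 0, 0]}, {"offset": [0, 0, -0.003], "delta_rot": [0, 0, 0]}, {"offset": [0, 0, -0.003], "delta_rot": [0, 0, 0]}]}}

```text
time: 3.3
position: [0.5693, 0.282, 0.0755]
ee_rot: [[0.022, 0.989, 0.145], [0.001, 0.145, -0.989], [-1.0, 0.022, 0.003]]
ft_force: [-0.9, -0.3, 3.3]
grip_width: 0.0005
```

Emit:
{"name": "step_arm", "arguments": {"series": [{"offset": [-0.002, 0, -0.003], "delta_rot": [0, 0, 0]}, {"offset": [0, 0, -0.003], "delta_rot": [0, 0, 0]}, {"offset": [0, 0, -0.003], "delta_rot": [0, 0, 0]}]}}

```text
time: 3.55
position: [0.5688, 0.2823, 0.0686]
ee_rot: [[0.026, 0.989, 0.146], [0.001, 0.146, -0.989], [-1.0, 0.026, 0.003]]
ft_force: [-5.1, -2.4, 28.1]
grip_width: 0.0001
```

The key stopped at z = 0.0686 with 28 N, so it's at the end stop (0.069 expected). I'll lift and move to the extractor, turning about -30°.

Emit:
{"name": "step_arm", "arguments": {"series": [{"offset": [0, 0, 0.015], "delta_rot": [0, 0, 0]}, {"offset": [0, 0, 0.03], "delta_rot": [0, 1.5, 0]}, {"offset": [0, 0, 0.035], "delta_rot": [0, 0, 0]}, {"offset": [-0.01, -0.01, 0.035], "delta_rot": [0, 0, -3]}, {"offset": [-0.01, -0.03, 0.02], "delta_rot": [0, 0, -3]}, {"offset": [-0.005, -0.04, 0], "delta_rot": [0, 0, -3]}, {"offset": [-0.005, -0.04, 0], "delta_rot": [0, 0, -3]}, {"offset": [-0.005, -0.04, 0], "delta_rot": [0, 0, -3]}, {"offset": [-0.005, -0.04, 0], "delta_rot": [0, 0, -3]}, {"offset": [-0.005, -0.04, 0], "delta_rot": [0, 0, -3]}, {"offset": [0, -0.041, 0], "delta_rot": [0, 0, -3]}, {"offset": [0, -0.041, 0], "delta_rot": [0, 0, -3]}]}}

```text
time: 4.55
position: [0.516, -0.0406, 0.2046]
ee_rot: [[-0.003, 0.945, -0.326], [0.011, -0.326, -0.945], [-1.0, -0.006, -0.009]]
ft_force: [0.9, -1.3, -0.3]
grip_width: 0.0001
```

```bash
python3 - <<'E'
from h import *
from station import *
print(get_state()["time"])
im=get_image("side")[260:350,150:270,::-1];cv2.imwrite("pics/k3.png",cv2.resize(im,(800,600),interpolation=cv2.INTER_CUBIC))
E
```

```text
4.55
```

View pics/k3.png

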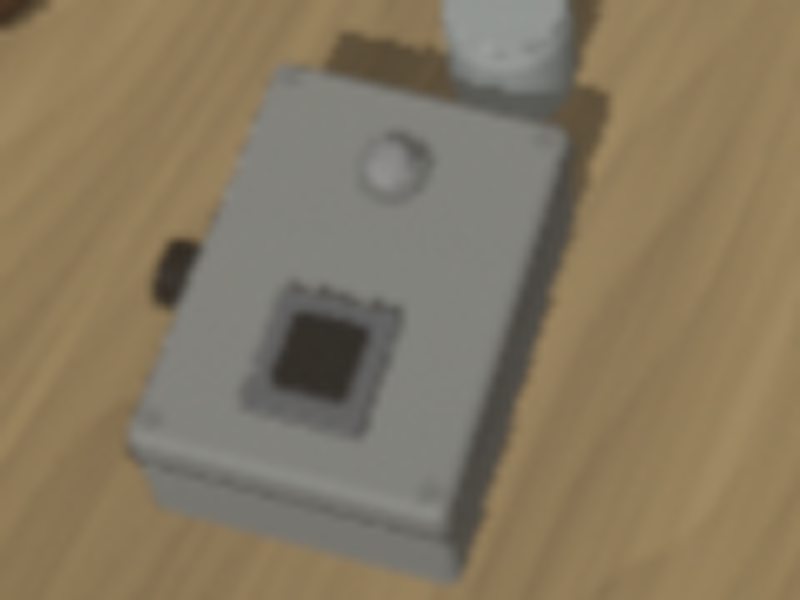

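The side crop shows the key sunk within its bezel, at about (320,355) of the enlarged picture. On to the extractor.

Emit:
{"name": "step_arm", "arguments": {"series": [{"offset": [0, -0.041, 0], "delta_rot": [0, 0, -1]}, {"offset": [0, -0.041, 0], "delta_rot": [0, 0, -1]}, {"offset": [0, -0.041, 0], "delta_rot": [0, 0, 0]}, {"offset": [0, -0.041, 0], "delta_rot": [0, 0, 0]}, {"offset": [0, -0.041, 0], "delta_rot": [0, 0, 0]}, {"offset": [0, -0.02, 0], "delta_rot": [0, 0, 0]}, {"offset": [0, 0, 0], "delta_rot": [0, 0, 0]}]}}

```text
time: 5.18
position: [0.5133, -0.2755, 0.2011]
ee_rot: [[-0.005, 0.929, -0.371], [0.005, -0.371, -0.929], [-1.0, -0.007, -0.003]]
ft_force: [0.0, 0.3, -0.4]
grip_width: -0.0003
```

```bash
python3 - <<'E'
from h import *
from station import *
import pickle
s=get_state();p=camera_params("wrist");im=get_image("wrist")[:,:,::-1].copy()
cv2.imwrite("pics/w2.png",im);pickle.dump(p,open("w2.pkl","wb"))
print(s["position"],s["ee_rot"].round(3),s["ft_force"],s["time"])
for q in((.577,-.2915,.0757),(.5592,-.284,.069)):
    c=p["attitude"].T@(np.array(q)-p["position"]);print(p["cx"]-p["fx"]*c[0]/c[2],p["cy"]+p["fy"]*c[1]/c[2])
E
```

```text
[ 0.51331441 -0.27548901  0.20107673] [[-0.005  0.929 -0.371]
 [ 0.005 -0.371 -0.929]
 [-1.    -0.007 -0.003]] [ 0.02147909  0.33770155 -0.37177808] 5.1833
247.00172258072294 113.08622166528693
247.0755557149601 133.2841774007611
```

View pics/w2.png

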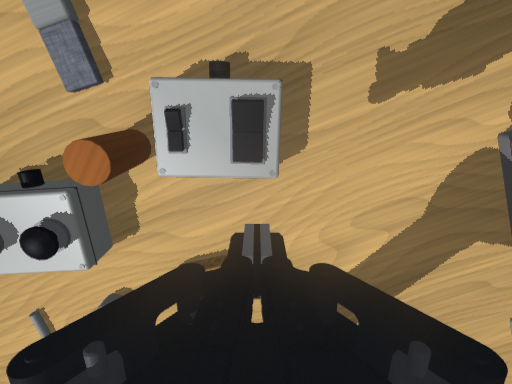

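The wrist view shows the wide rocker spanning columns 232–266 with its pivot line at row ~131. The raised half is above that, rows 97–131. The image axes are aligned with the box.

```bash
python3 - <<'E'
from h import *
import pickle
p=pickle.load(open("w2.pkl","rb"));im=cv2.imread("pics/w2.png")
pv=plane(p,(249,131.5),.069);print("pivot",pv,"pt",pv[:2]+.019*np.array([.929,-.371]))
print(dark(im,(222,88,52,84),75)[:3])
cv2.imwrite("pics/w2z.png",cv2.resize(im[60:190,140:300],(800,600),interpolation=cv2.INTER_CUBIC))
c=[plane(p,q,.06) for q in((152,78),(280,80),(279,178),(156,177))];c=np.array(c);print(c.mean(0),(c[0]+c[1]-c[2]-c[3])[:2])
E
```

```text
pivot [ 0.56009259 -0.28639739  0.069     ] pt [ 0.57774359 -0.29344639]
((np.float64(247.96010372406897), np.float64(129.11072231942015)), (248.60192108154297, 129.42831802368164), array([65.04316711, 33.4067688 ]))
[ 0.5720474  -0.25597193  0.06      ] [ 0.17892413 -0.07717193]
```

View pics/w2z.png

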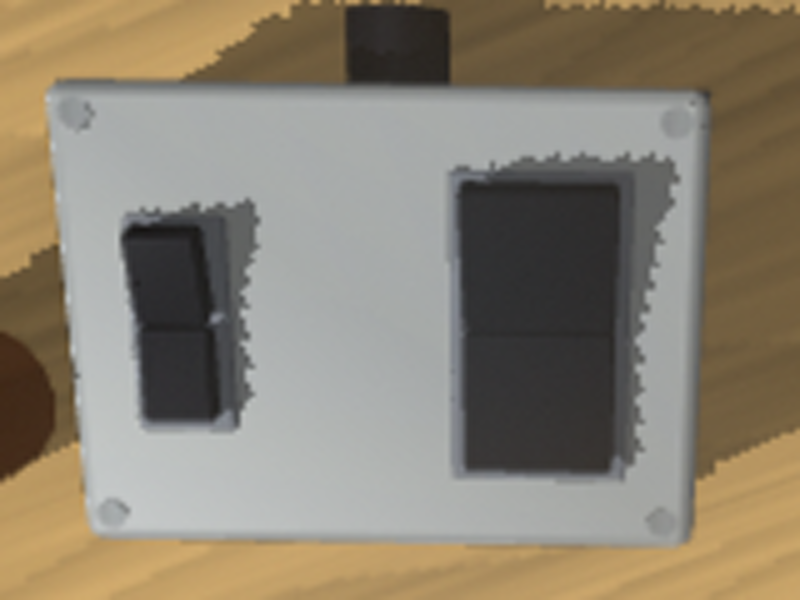

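Emit:
{"name": "step_arm", "arguments": {"series": [{"offset": [0.032, -0.009, -0.02], "delta_rot": [0, 0, 0]}, {"offset": [0.032, -0.008, -0.02], "delta_rot": [0, 0, 0]}, {"offset": [0, 0, -0.03], "delta_rot": [0, 0, 0]}, {"offset": [0, 0, -0.025], "delta_rot": [0, 0, 0]}, {"offset": [0, 0, 0], "delta_rot": [0, 0, 0]}]}}

```text
time: 5.65
position: [0.5804, -0.2836, 0.104]
ee_rot: [[-0.003, 0.929, -0.369], [0.011, -0.369, -0.929], [-1.0, -0.007, -0.009]]
ft_force: [-0.6, 0.7, -0.7]
grip_width: 0.0002
```

Emit:
{"name": "step_arm", "arguments": {"series": [{"offset": [-0.003, -0.009, -0.005], "delta_rot": [0, 0, 0]}, {"offset": [0, 0, 0], "delta_rot": [0, 0, 0]}]}}

```text
time: 5.82
position: [0.5769, -0.2892, 0.0982]
ee_rot: [[-0.006, 0.931, -0.365], [0.014, -0.365, -0.931], [-1.0, -0.011, -0.011]]
ft_force: [-0.2, -0.3, 0.2]
grip_width: 0.0
```

```bash
python3 - <<'E'
from h import *
from station import *
s=get_state();print(s["position"],s["ft_force"],s["time"])
a=cv2.resize(get_image("side")[90:190,220:360,::-1],(373,267));b=cv2.resize(get_image("wrist")[150:300,180:340,::-1],(427,400))
cv2.imwrite("pics/r2.png",np.hstack([cv2.copyMakeBorder(a,0,133,0,0,0),b]))
E
```

```text
[ 0.57688504 -0.28919253  0.09819139] [-0.19971499 -0.28866938  0.24281455] 5.8167
```

View pics/r2.png

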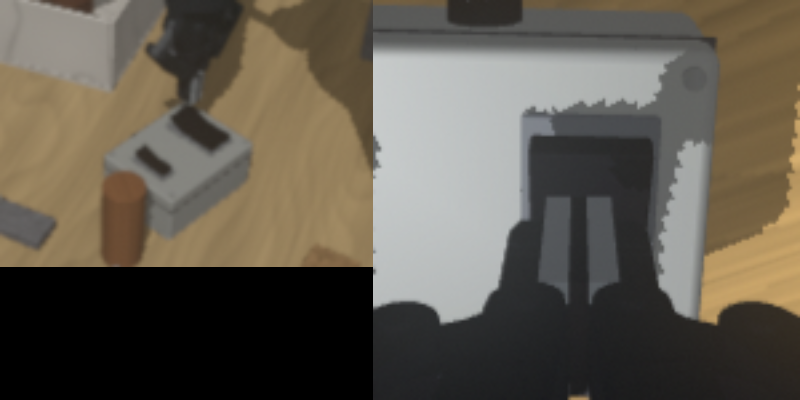

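The tips are over the raised half, ~3 mm left of its centre. I'll correct that and press.

Emit:
{"name": "step_arm", "arguments": {"series": [{"offset": [0, -0.004, -0.008], "delta_rot": [-0.7, 0, 0]}, {"offset": [0, -0.001, -0.006], "delta_rot": [0, 0, 0]}, {"offset": [0, 0, -0.004], "delta_rot": [0, 0, 0]}, {"offset": [0, 0, -0.004], "delta_rot": [0, 0, 0]}]}}

```text
time: 6.25
position: [0.5806, -0.2961, 0.0829]
ee_rot: [[0.007, 0.93, -0.366], [-0.006, -0.366, -0.93], [-1.0, 0.009, 0.003]]
ft_force: [-0.7, 0.1, -0.2]
grip_width: -0.0001
```

Emit:
{"name": "step_arm", "arguments": {"series": [{"offset": [-0.004, 0.003, -0.003], "delta_rot": [0, 0, 0]}, {"offset": [0, 0, -0.003], "delta_rot": [0, 0, 0]}, {"offset": [0, 0, -0.003], "delta_rot": [0, 0, 0]}, {"offset": [0, 0, -0.003], "delta_rot": [0, 0, 0]}]}}

```text
time: 6.58
position: [0.5771, -0.2933, 0.071]
ee_rot: [[0.01, 0.93, -0.367], [-0.008, -0.367, -0.93], [-1.0, 0.012, 0.003]]
ft_force: [-0.6, 0.9, 2.0]
grip_width: -0.0001
```

Emit:
{"name": "step_arm", "arguments": {"series": [{"offset": [0, 0, -0.003], "delta_rot": [0, 0, 0]}, {"offset": [0, 0, -0.003], "delta_rot": [0, 0, 0]}]}}

```text
time: 6.75
position: [0.5773, -0.2934, 0.0688]
ee_rot: [[0.011, 0.93, -0.367], [-0.008, -0.367, -0.93], [-1.0, 0.014, 0.004]]
ft_force: [-7.0, 3.8, 30.1]
grip_width: -0.0005
```

End stop at z = 0.0688 with 30 N. I'll lift, back off and look.

Emit:
{"name": "step_arm", "arguments": {"series": [{"offset": [0, 0, 0.02], "delta_rot": [0, 0, 0]}, {"offset": [0, 0, 0.035], "delta_rot": [0, 0, 0]}, {"offset": [-0.01, 0, 0.035], "delta_rot": [0, 0.5, 0]}, {"offset": [-0.025, 0.01, 0.03], "delta_rot": [0, 0, 0]}, {"offset": [-0.025, 0.02, 0.01], "delta_rot": [0, 0, 0]}, {"offset": [0, 0, 0], "delta_rot": [0, 0, 0]}]}}

```text
time: 7.25
position: [0.5134, -0.2621, 0.2005]
ee_rot: [[-0.004, 0.93, -0.367], [-0.006, -0.367, -0.93], [-1.0, -0.002, 0.007]]
ft_force: [-1.1, 0.6, -0.9]
grip_width: -0.0003
```

```bash
python3 - <<'E'
from h import *
from station import *
s=get_state();print(s["position"],s["ft_force"],s["time"])
b=get_image("wrist")[:,:,::-1].copy()
cv2.imwrite("pics/r3.png",cv2.resize(b[50:200,130:330],(800,600),interpolation=cv2.INTER_CUBIC))
E
```

```text
[ 0.51343674 -0.26207791  0.2004546 ] [-1.07436347  0.62733546 -0.89794294] 7.25
```

View pics/r3.png

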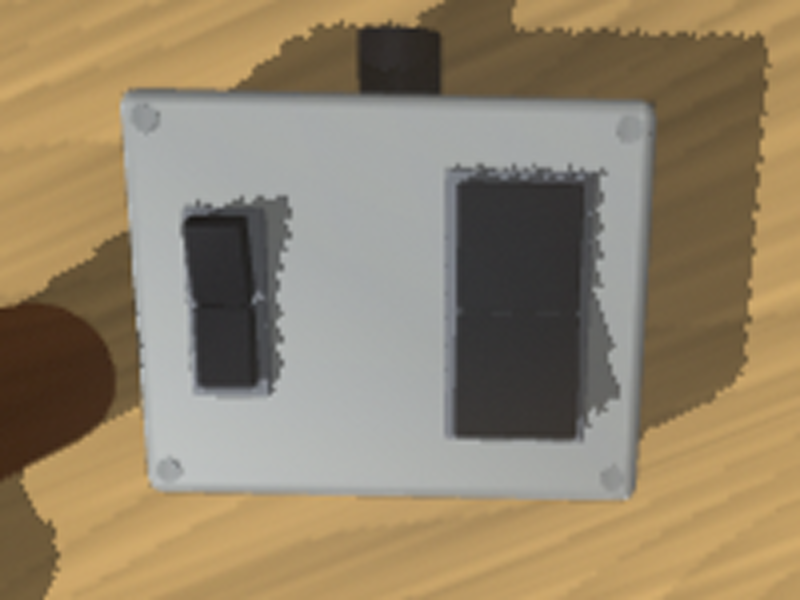

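The shadow (crop (605,370)) is now at the near half, so the wide rocker has tipped on and the narrow one is unchanged. Next is the lathe box.

Emit:
{"name": "step_arm", "arguments": {"series": [{"offset": [0, 0.041, 0], "delta_rot": [0, 0, 1]}, {"offset": [0, 0.041, 0], "delta_rot": [0, 0, 1]}, {"offset": [0, 0.041, 0], "delta_rot": [0, 0, 1]}, {"offset": [-0.003, 0.041, 0], "delta_rot": [0, 0, 1]}, {"offset": [-0.003, 0.041, 0], "delta_rot": [0, 0, 0]}, {"offset": [-0.003, 0.041, 0], "delta_rot": [0, 0, 0]}, {"offset": [-0.003, 0.041, 0], "delta_rot": [0, 0, 0]}, {"offset": [0, 0.015, 0], "delta_rot": [0, 0, 0]}, {"offset": [0, 0, 0], "delta_rot": [0, 0, 0]}]}}

```text
time: 8.05
position: [0.5055, 0.0423, 0.1924]
ee_rot: [[-0.002, 0.952, -0.306], [-0.011, -0.306, -0.952], [-1.0, 0.001, 0.011]]
ft_force: [-0.5, -1.1, 0.3]
grip_width: 0.0001
```

```bash
python3 - <<'E'
from h import *
from station import *
import pickle
s=get_state();p=camera_params("wrist");im=get_image("wrist")[:,:,::-1].copy()
cv2.imwrite("pics/w3.png",im);pickle.dump(p,open("w3.pkl","wb"))
print(s["position"],s["ee_rot"].round(3),s["ft_force"],s["time"])
c=p["attitude"].T@(np.array((.5555,.03,.078))-p["position"]);u,v=(p["cx"]-p["fx"]*c[0]/c[2],p["cy"]+p["fy"]*c[1]/c[2]);print(u,v)
for th in(45,60,75):
    A=dark(im,(int(u)-18,int(v)-18,36,36),th);print(A[0],A[1],A[2],plane(p,A[1],.078),tri([ray(p,*A[1]),ray(P["side"],252,216.6)]))
E
```

```text
[0.50545381 0.04228371 0.19237026] [[-0.002  0.952 -0.306]
 [-0.011 -0.306 -0.952]
 [-1.     0.001  0.011]] [-0.48247097 -1.14826229  0.25021166] 8.05
250.58327819266 130.06780412312378
(np.float64(243.375), np.float64(118.375)) (243.375, 118.375) [0. 0.] [0.56733545 0.03295277 0.078     ] (array([0.56180559, 0.03052925, 0.0772062 ]), np.float64(0.0060290107656304544))
(np.float64(248.9544706937799), np.float64(128.2053678229665)) (249.27126121520996, 128.1552848815918) [23.78236389 22.00541687] [0.55749273 0.03060313 0.078     ] (array([0.55661971, 0.03006394, 0.07939394]), np.float64(0.0010854099364231652))
(np.float64(248.70645265888456), np.float64(128.37827496757458)) (248.81250190734863, 128.6875) [24.39518356 24.57196045] [0.5571693  0.03114979 0.078     ] (array([0.5563716 , 0.03058677, 0.08016227]), np.float64(0.0010646834281828168))
```

View pics/w3.png

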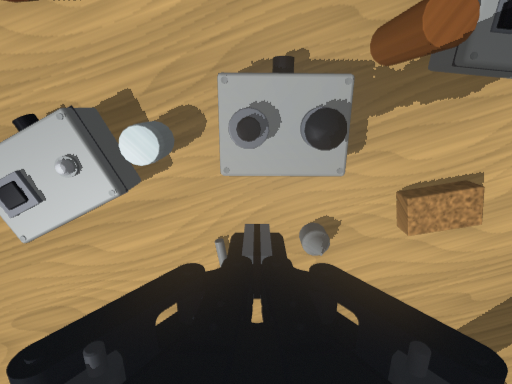

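The start button is at (249,128) and the stop at (325,129). Triangulated start is (0.5565, 0.0305, 0.079), which matches the stated 78 mm height.

Emit:
{"name": "step_arm", "arguments": {"series": [{"offset": [0.025, -0.006, -0.015], "delta_rot": [-0.6, 0, 0]}, {"offset": [0.026, -0.006, -0.02], "delta_rot": [0, 0, 0]}, {"offset": [0, 0, -0.025], "delta_rot": [0, 0, 0]}, {"offset": [0, 0, -0.02], "delta_rot": [0, 0, 0]}, {"offset": [0, 0, 0], "delta_rot": [0, 0, 0]}]}}

```text
time: 8.52
position: [0.5623, 0.0227, 0.108]
ee_rot: [[0.001, 0.952, -0.307], [-0.028, -0.307, -0.951], [-1.0, 0.01, 0.026]]
ft_force: [-0.3, 0.0, -0.5]
grip_width: 0.0001
```

Emit:
{"name": "step_arm", "arguments": {"series": [{"offset": [-0.006, 0.008, -0.005], "delta_rot": [1.6, 0, 0]}, {"offset": [0, 0, -0.005], "delta_rot": [0, 0, 0]}, {"offset": [0, 0, 0], "delta_rot": [0, 0, 0]}]}}

```text
time: 8.77
position: [0.5571, 0.0265, 0.0961]
ee_rot: [[-0.002, 0.951, -0.31], [-0.001, -0.31, -0.951], [-1.0, -0.002, 0.002]]
ft_force: [0.0, -0.1, -0.1]
grip_width: -0.0003
```

```bash
python3 - <<'E'
from h import *
from station import *
s=get_state();print(s["position"],s["ft_force"],s["time"])
a=cv2.resize(get_image("side")[160:260,190:330,::-1],(373,267));b=cv2.resize(get_image("wrist")[150:300,180:340,::-1],(427,400))
cv2.imwrite("pics/s2.png",np.hstack([cv2.copyMakeBorder(a,0,133,0,0,0),b]))
E
```

```text
[0.55706026 0.02653103 0.09611393] [ 0.03494125 -0.1191292  -0.14148575] 8.7667
```

View pics/s2.png

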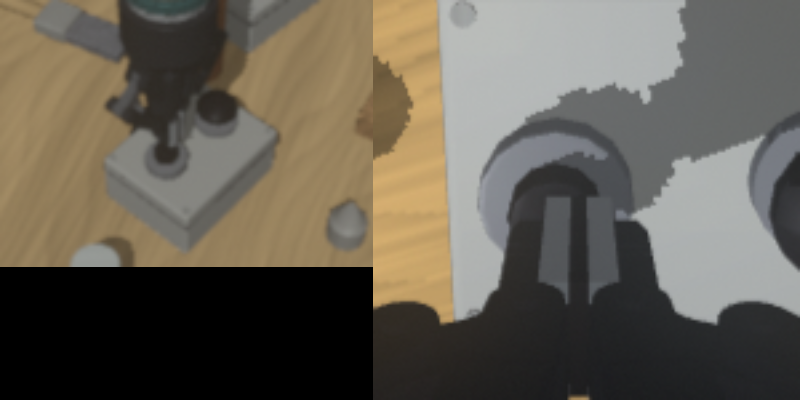

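The tips sit ~5 mm to the right of the button's centre, so I'll shift +y and then press.

Emit:
{"name": "step_arm", "arguments": {"series": [{"offset": [0, 0.005, -0.004], "delta_rot": [0, 0, 0]}, {"offset": [0, 0, 0], "delta_rot": [0, 0, 0]}]}}

```text
time: 9.03
position: [0.559, 0.0314, 0.0945]
ee_rot: [[0.003, 0.95, -0.311], [-0.002, -0.311, -0.95], [-1.0, 0.004, 0.001]]
ft_force: [-0.5, 0.0, -0.4]
grip_width: -0.0001
```

Emit:
{"name": "step_arm", "arguments": {"series": [{"offset": [-0.002, 0, -0.007], "delta_rot": [0, 0, 0]}, {"offset": [0, 0, -0.005], "delta_rot": [0, 0, 0]}, {"offset": [0, 0, -0.003], "delta_rot": [0, 0, 0]}, {"offset": [0, 0, -0.003], "delta_rot": [0, 0, 0]}]}}

```text
time: 9.37
position: [0.5586, 0.0316, 0.0814]
ee_rot: [[0.009, 0.951, -0.309], [-0.004, -0.309, -0.951], [-1.0, 0.01, 0.001]]
ft_force: [-9.2, -0.0, 38.2]
grip_width: 0.0
```

38 N at z = 0.0814 is more than the button should give there. I'll look before doing anything else.

```bash
python3 - <<'E'
from h import *
from station import *
s=get_state();print(s["position"],s["ft_force"],s["torque"],s["joint_efforts"],s["qd"],s["time"])
a=get_image("side")[140:260,190:330,::-1];b=get_image("wrist")[:,:,::-1]
s=get_state();print(s["position"],s["ft_force"],s["torque"],s["time"])
cv2.imwrite("pics/s3.png",cv2.resize(a,(700,600),interpolation=cv2.INTER_CUBIC));cv2.imwrite("pics/s3w.png",b)
E
```

```text
[0.55862344 0.03156754 0.08144747] [-9.21825747e+00 -1.92963396e-03  3.81693790e+01] [-0.0553843   1.64729251 -0.01413105] [-2.90356558e-01 -2.28741181e+01 -1.39905176e+01  1.89379337e-01
 -3.45137313e+00 -7.13791393e-03] [ 0.00516832 -0.0023037   0.01334698 -0.00732837 -0.02812359  0.00134543] 9.3667
[0.55855035 0.03159014 0.08174344] [-6.44043566 -0.03488841 21.82429471] [-0.03301042  1.06233885  0.02791939] 9.4667
```

View pics/s3.png

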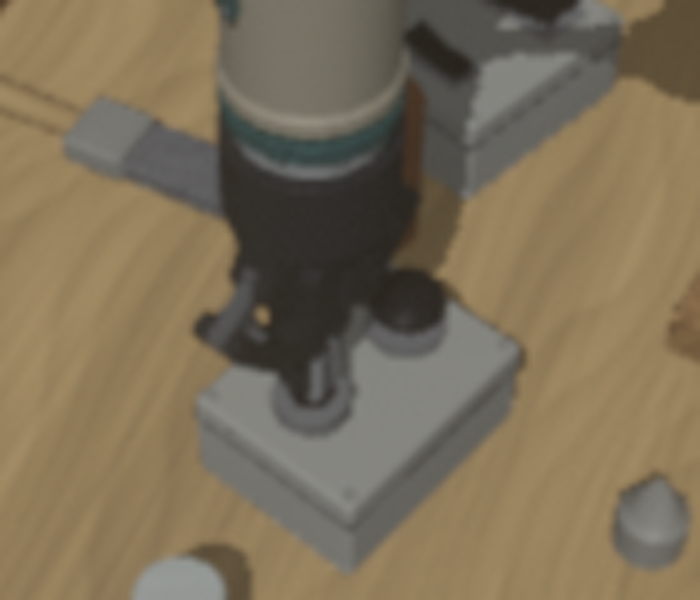

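View pics/s3w.png

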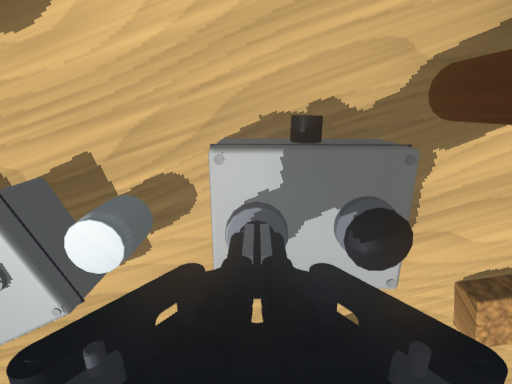

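The moments put the contact at the fingertip: Mx ≈ 0 means it can't be the stop button ~70 mm off in y. I'll lift a little and inspect before pressing again.

Emit:
{"name": "step_arm", "arguments": {"series": [{"offset": [0, 0, 0.006], "delta_rot": [0, 0, 0]}, {"offset": [0, 0, 0.006], "delta_rot": [0, 0, 0]}, {"offset": [0, 0, 0], "delta_rot": [0, 0, 0]}]}}

```text
time: 9.72
position: [0.5595, 0.0318, 0.0963]
ee_rot: [[0.014, 0.951, -0.308], [-0.005, -0.308, -0.951], [-1.0, 0.015, 0.0]]
ft_force: [1.0, -0.2, -0.8]
grip_width: 0.0004
```

```bash
python3 - <<'E'
from h import *
from station import *
s=get_state();print(s["position"],s["ft_force"],s["torque"],s["grip_width"],s["time"])
a=get_image("side")[180:250,210:310,::-1];b=get_image("wrist")[150:300,170:430,::-1]
cv2.imwrite("pics/s4.png",cv2.resize(a,(800,560),interpolation=cv2.INTER_CUBIC));cv2.imwrite("pics/s4w.png",cv2.resize(b,(800,461),interpolation=cv2.INTER_CUBIC))
E
```

```text
[0.55949888 0.0317544  0.09625055] [ 0.97076735 -0.22571332 -0.84928611] [ 0.05656657  0.04757988 -0.04998233] 0.0004437564322976311 9.7167
```

View pics/s4.png

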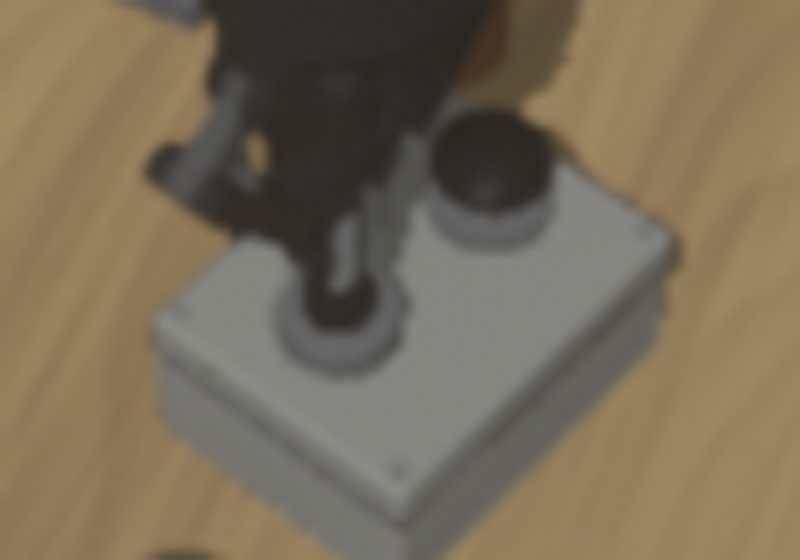

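View pics/s4w.png

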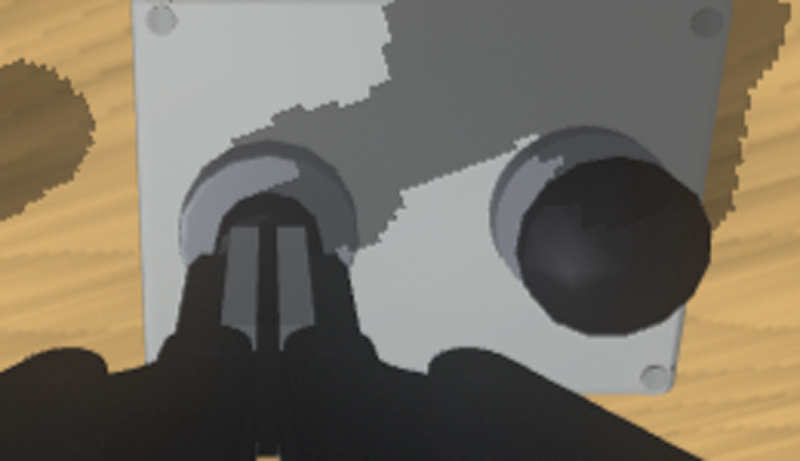

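The tip is now centred on the button, and the button looks up. I'll repeat the press in small steps and watch the force profile: the spring should read 1.5 to 5 N over 6 mm, then a hard stop.

Emit:
{"name": "step_arm", "arguments": {"series": [{"offset": [-0.002, -0.001, -0.004], "delta_rot": [0, 0.8, 0]}, {"offset": [0, 0, -0.003], "delta_rot": [0, 0, 0]}, {"offset": [0, 0, 0], "delta_rot": [0, 0, 0]}]}}

```text
time: 10.07
position: [0.5561, 0.0307, 0.0859]
ee_rot: [[-0.005, 0.951, -0.308], [-0.004, -0.308, -0.951], [-1.0, -0.004, 0.006]]
ft_force: [0.4, 1.3, 2.0]
grip_width: -0.0001
```

Emit:
{"name": "step_arm", "arguments": {"series": [{"offset": [0, 0, -0.002], "delta_rot": [0, 0, 0]}, {"offset": [0, 0, 0], "delta_rot": [0, 0, 0]}]}}

```text
time: 10.23
position: [0.5562, 0.0307, 0.0831]
ee_rot: [[-0.006, 0.951, -0.308], [-0.004, -0.308, -0.951], [-1.0, -0.005, 0.006]]
ft_force: [-0.3, 0.5, 4.5]
grip_width: 0.0002
```

Emit:
{"name": "step_arm", "arguments": {"series": [{"offset": [0, 0, -0.002], "delta_rot": [0, 0, 0]}, {"offset": [0, 0, 0], "delta_rot": [0, 0, 0]}]}}

```text
time: 10.4
position: [0.5562, 0.0307, 0.0823]
ee_rot: [[-0.006, 0.951, -0.308], [-0.004, -0.308, -0.951], [-1.0, -0.005, 0.006]]
ft_force: [-1.4, -0.4, 4.5]
grip_width: 0.0003
```

The spring profile confirms it: ~2 N at 0.086 and 4.5 N at 0.083. The button really stands ~9 mm higher than the text says, and 0.0815 was its bottom stop. I'll press firmly to the stop, then release.

Emit:
{"name": "step_arm", "arguments": {"series": [{"offset": [0, 0, -0.002], "delta_rot": [0, 0, 0]}, {"offset": [0, 0, -0.002], "delta_rot": [0, 0, 0]}]}}

```text
time: 10.57
position: [0.5563, 0.0307, 0.0818]
ee_rot: [[-0.005, 0.951, -0.308], [-0.004, -0.308, -0.951], [-1.0, -0.004, 0.006]]
ft_force: [-5.0, 0.2, 19.6]
grip_width: -0.0001
```

```bash
python3 - <<'E'
from h import *
from station import *
s=get_state();print(s["position"],s["ft_force"],s["torque"],s["grip_width"],s["time"])
a=get_image("side")[180:250,210:310,::-1];b=get_image("wrist")[150:300,170:430,::-1]
cv2.imwrite("pics/s5.png",cv2.resize(a,(800,560),interpolation=cv2.INTER_CUBIC));cv2.imwrite("pics/s5w.png",cv2.resize(b,(800,461),interpolation=cv2.INTER_CUBIC))
E
```

```text
[0.55625563 0.03073831 0.08177142] [-4.97297946  0.23410124 19.5713487 ] [0.02609656 0.81277994 0.04509092] -8.582512783873252e-05 10.5667
```

View pics/s5.png

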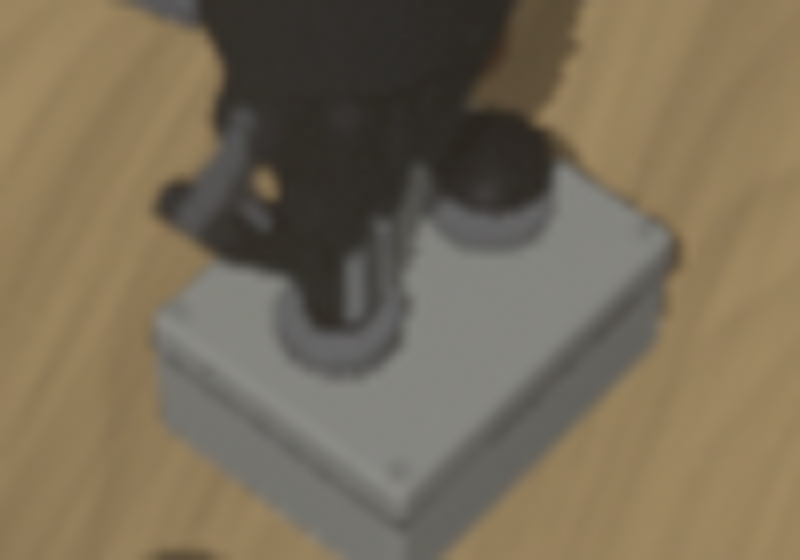

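View pics/s5w.png

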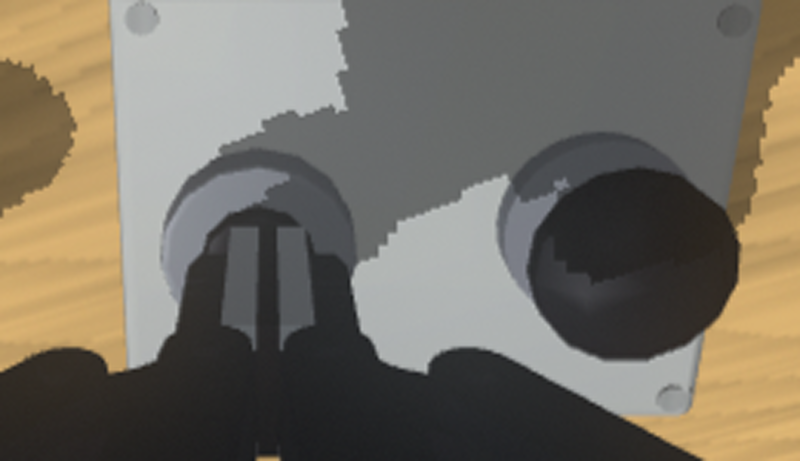

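Mx ≈ 0, so the load is on the fingertip. The side view shows the start button flush in its collar and the mushroom untouched. I'll release and lift away clear.

Emit:
{"name": "step_arm", "arguments": {"series": [{"offset": [0, 0, 0.01], "delta_rot": [0, 0, 0]}, {"offset": [0, 0, 0.025], "delta_rot": [0, 0, 0]}, {"offset": [0, 0, 0.035], "delta_rot": [0, 0, 0]}, {"offset": [-0.015, 0, 0.035], "delta_rot": [0, 0, 0]}, {"offset": [-0.025, 0, 0.03], "delta_rot": [0, 0, 0]}, {"offset": [-0.03, 0, 0.02], "delta_rot": [0, 0, 0]}, {"offset": [-0.03, 0, 0.01], "delta_rot": [0, 0, 0]}, {"offset": [-0.03, 0, 0], "delta_rot": [0, 0, 0]}, {"offset": [0, 0, 0], "delta_rot": [0, 0, 0]}, {"offset": [0, 0, 0], "delta_rot": [0, 0, 0]}]}}

```text
time: 11.5
position: [0.4188, 0.0307, 0.2504]
ee_rot: [[-0.009, 0.951, -0.308], [-0.005, -0.308, -0.951], [-1.0, -0.007, 0.007]]
ft_force: [1.2, 0.1, 0.0]
grip_width: 0.0002
```

```bash
python3 - <<'E'
from h import *
from station import *
s=get_state();print(s["position"],s["ft_force"],s["time"])
w=get_image("wrist")[:,:,::-1];a=get_image("side")[:,:,::-1];t=get_image("top")[:,:,::-1]
cv2.imwrite("pics/f_w.png",w);cv2.imwrite("pics/f_t.png",t)
def c(im,x,y,w,h):return cv2.resize(im[y:y+h,x:x+w],(400,300),interpolation=cv2.INTER_CUBIC)
s0=cv2.imread("pics/side0.png")
cv2.imwrite("pics/f_s.png",np.vstack([np.hstack([c(s0,215,185,100,75),c(a,215,185,100,75)]),np.hstack([c(a,245,115,100,75),c(a,155,260,100,75)])]))
E
```

```text
[0.4187838  0.03068789 0.2504339 ] [1.20366206 0.14900892 0.03108632] 11.5
```

View pics/f_s.png

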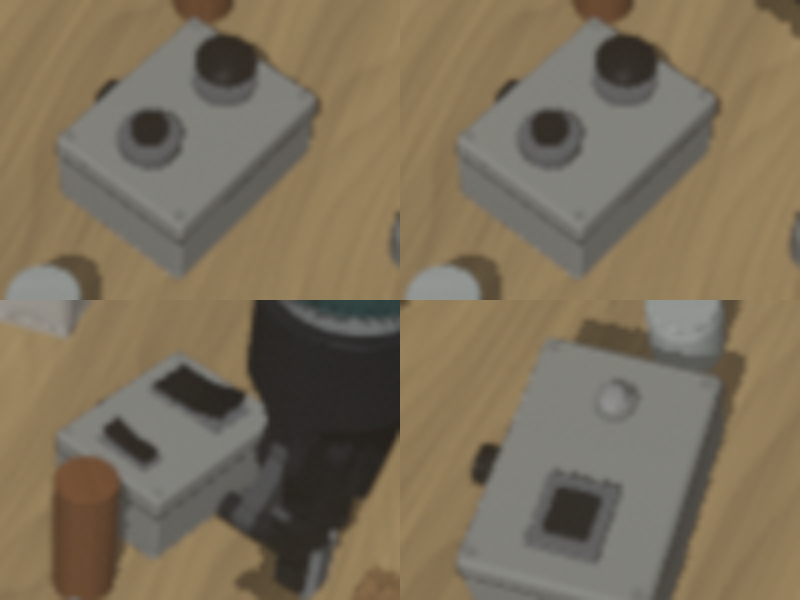

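View pics/f_w.png

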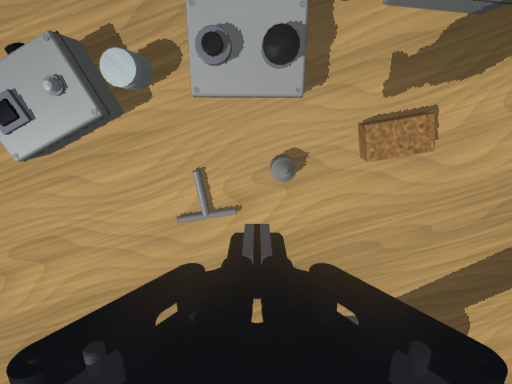

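View pics/f_t.png

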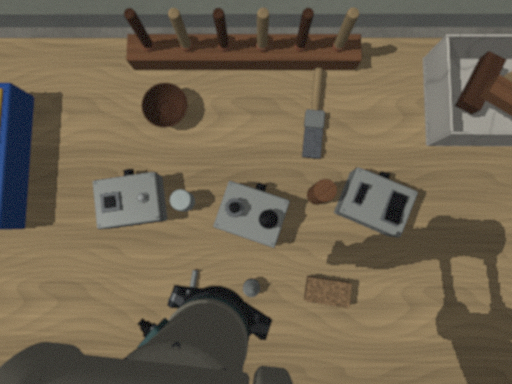

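Before handing in, I'll do one offline check of the lathe's odd height by triangulating the box-top corners from the first top and side pictures.

```bash
python3 - <<'E'
from h import *
f=lambda q,o:((q[0]+.5)/4-.5+o[0],(q[1]+.5)/4-.5+o[1])
for n,o1,c1,o2,c2 in(("iso",(80,165),[(53,62),(302,30),(322,222),(72,253)],(155,260),[(58,265),(150,40),(320,80),(250,305)]),
 ("lathe",(205,175),[(97,26),(337,102),(281,290),(36,208)],(215,185),[(60,140),(195,18),(317,100),(182,235)]),
 ("ext",(325,165),[(127,12),(370,108),(300,287),(57,190)],(245,115),[(57,133),(181,53),(277,117),(155,208)])):
  print(n,[tri([ray(P["top"],*f(a,o1)),ray(P["side"],*f(b,o2))])[0][2].round(4) for a,b in zip(c1,c2)])
E
```

```text
iso [np.float64(0.0544), np.float64(0.054), np.float64(0.0557), np.float64(0.0603)]
lathe [np.float64(0.0573), np.float64(0.0571), np.float64(0.051), np.float64(0.0511)]
ext [np.float64(0.0609), np.float64(0.0544), np.float64(0.0529), np.float64(0.0536)]
```

Box-top heights agree across the three boxes, with a small common bias of about -5 mm. So it's the start button itself that stands high above its box. I'll check the button and collar heights with two wrist views.

```bash
python3 - <<'E'
from h import *
from station import camera_params
import pickle
p3=pickle.load(open("w3.pkl","rb"));pf=camera_params("wrist");pickle.dump(pf,open("wf.pkl","wb"))
a=cv2.imread("pics/w3.png");b=cv2.imread("pics/f_w.png")
cv2.imwrite("pics/z.png",np.hstack([cv2.resize(a[100:160,220:280],(400,400),interpolation=cv2.INTER_CUBIC),cv2.resize(b[15:75,182:242],(400,400),interpolation=cv2.INTER_CUBIC)]))
A=dark(a,(232,110,36,36),60);
for th in(45,60):
  B=dark(b,(196,25,34,36),th);print(A[1],B[1],B[2],tri([ray(p3,*A[1]),ray(pf,*B[1])]))
A=dark(a,(298,100,56,56),60);B=dark(b,(256,15,50,58),60);print("stop",A[1],A[2],B[1],B[2],tri([ray(p3,*A[1]),ray(pf,*B[1])]))
E
```

```text
(249.27126121520996, 128.15528297424316) (212.56310844421387, 43.02269744873047) [24.16624069 20.06660843] (array([0.55783991, 0.03044535, 0.08298604]), np.float64(2.6957906844447746e-05))
(249.27126121520996, 128.15528297424316) (212.31536865234375, 43.342891693115234) [24.66403008 21.74265862] (array([0.55777968, 0.03064366, 0.08245823]), np.float64(0.00020703169784347194))
stop (325.625, 128.125) [41.5 41.5] (281.0, 43.625) [41.   36.75] (array([ 0.53655104, -0.03513899,  0.08084828]), np.float64(1.4083902109640796e-05))
```

View pics/z.png

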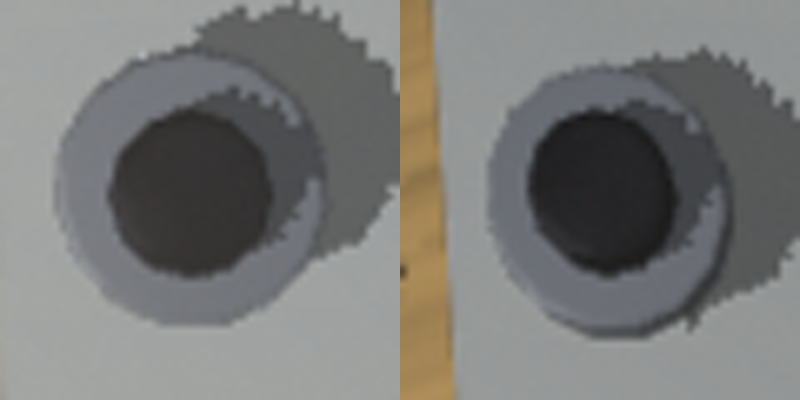

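```bash
python3 - <<'E'
from h import *
import pickle
p3=pickle.load(open("w3.pkl","rb"));pf=pickle.load(open("wf.pkl","rb"))
print("collar",tri([ray(p3,248,128.2),ray(pf,212.6,44.3)]))
print("button",tri([ray(p3,248.3,128.2),ray(pf,212.0,43.1)]))
# box front corners (w3: (222,175),(345,176)) (f_w:(193,97),(304,97))
for a,b in(((221.5,175.5),(193,97)),((345,176.5),(304,97))):print("box",tri([ray(p3,*a),ray(pf,*b)]))
E
```

```text
collar (array([0.55782478, 0.03147555, 0.0777954 ]), np.float64(0.00025144939413126815))
button (array([0.55804791, 0.03117527, 0.08246114]), np.float64(0.00010255453463150523))
box (array([0.51838932, 0.07437268, 0.05277879]), np.float64(0.00015416312475502876))
box (array([ 0.47876845, -0.04788279,  0.05749962]), np.float64(4.1695454839621736e-05))
```

```bash
python3 - <<'E'
from station import *
s=get_state();print(s["position"],s["ft_force"],s["time"]);print(finish_job())
E
```

```text
[0.41985119 0.03064919 0.24964734] [ 0.16292211 -0.56629147 -0.40850078] 11.65
the job is handed in; nothing more can be done
None
```

I pressed the three controls in the order asked and handed the job in at 11.65 s. The arm was clear of everything, with the wrist force near zero.

- **Supply key:** it stopped hard at z = 0.0686 m with 28 N, against 0.069 expected. Afterwards it looked sunk in its bezel.
- **Wide rocker:** it stopped hard at z = 0.0688 m with 30 N. In the wrist view the gland half is down and the near half is now raised, while the narrow rocker still looks off.
- **Start button:** I pressed it twice. The first press hit a hard stop at 38 N, which I did not expect at that height, so I lifted and looked before pressing again in small steps. The second press gave 2 N, then 4.5 N, then 20 N at the stop. The pictures show it flush in its collar when pressed and up again after release.
- **Stop button:** the wrist moment during both presses put the load on the fingertip, and the stop button looks unchanged in the pictures.
- **Loose things:** the last pictures show none of them moved. The arm hid part of the chuck key in the top view, but the wrist view shows it lying in place.

**Check that disagreed:** the start button bottomed at about z = 0.0815 m, about 9 mm higher than the text implies (0.072 m). The camera heights put the button higher above its box than the text does, but they scattered by several millimetres. That it went fully down therefore rests on the spring force, the hard stop and the flush look.

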